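# Dispense walnuts into the measuring cup and hold the gate open

## Robot

A 6-joint arm with a two-finger parallel gripper is mounted at the origin on the work surface. World frame = base frame: x ahead of the robot, y to its left, z up, the work surface at z = 0. Lengths are in m, angles in rad, forces in N, time in s.
With the tool pointing down it reaches from about 0.35 to 0.725 m from the base axis. Payload 4.3 kg.
Tool frame: the origin (TCP) lies at the centre of the arm's flange, where the gripper is bolted on; the fingertips stand 173 mm ahead of it and the grasp point (between the pads) lies 155 mm ahead of it (robot.finger_overhang is the distance from the TCP to the fingertips, in m); z points along the fingers, y is the direction in which the jaws open and shut (so a half turn about z gives the same grasp; the last joint's range is limited). The gripper opens to 85 mm and grips with 20 to 120 N. Pads are 22 mm wide; open, the fingers measure 114 mm over their backs; the gripper's body (76 mm by 85 mm) begins 54 mm behind the grasp point. The pads swing forward as they close: fully open they stand 13 mm farther back than shut.
Start: joints at [-1.215, 0.377, 0.081, 1.274, 0, 1.46], TCP at [0.258, -0.514, 0.405] pointing down, gripper open.
Joint ranges: [-2.72, 2.72], [-0.84, 1.66], [-1.02, 1.22], [-1.77, 2.12], [-1.37, 1.28], [-3.14, 3.14]. Speed limits (rad/s): [2.57, 2.57, 3.14, 3.14, 3.14, 3.14].

## Interface

Orientations are given as a unit quaternion [w, x, y, z].
In Python, from rig import robot gives the robot as it stands. The module is installed in compiled form; this text tells all that it offers.
- The arm moves only by the shell command python3 -m creep 'ROWS' [OPENING] [FORCE]. ROWS is text: rows parted by semicolons, each of 6 numbers parted by spaces: the shift along the tool's x, y, z in m, then the turn, a rotation vector about the tool's x, y, z in degrees. A call has exactly 5 rows; each row is the pose to reach, as a shift and turn from the pose measured when the call began, along the tool's axes at that moment; what a row does not reach only later rows make up. A row lasts 1/8 s, in which the tool goes at most 62.5 mm and 10.7 degrees, less where a joint would pass 70% of its speed; a pose out of reach is approached as far as the arm can. A call with a gripper value outside its range is refused whole. OPENING is the closure in counts, from 0 (fully open) to 255 (shut), set as the call begins (- or left out, the last holds). The fingers move at their own pace and stop on an object; FORCE is the grip in N (left out, the last holds). Time passes only in rows, so rows that repeat a pose let the fingers close, or fill a call up. It gives the time, the measured TCP pose, the force and the opening at its end, in the units of the state.
- robot.get_obs(): the state, without advancing time (a new reading comes with each control period).
- robot.snapshot(name): name is "scene" or "side" or "wrist"; returns a dict with "pixels" (480x640x3 uint8, red, green, blue), "fx", "fy", "cx", "cy" (pixels), "rvec" (rotation vector, rad) and "tvec" (3), from world to camera coordinates, as OpenCV has them. Camera axes: x right, y down, z forward; pixel columns grow to the right and rows downward; lengths in m; the calibration is good to about 2 mm. The wrist camera is an equidistant fisheye: a pixel r from the principal point sees the ray r / f radians off the axis. A picture is of the moment at which its call begins. There is no depth.
- robot.close_job(): hands the job in, once; it reports no verdict.
Trained networks look in the newest picture that a camera, given by its name, has taken for a name from the list of things; names that differ only in an ending like _2 or _b are one class to them, and where a whole thing is asked for, a point or a joint stands for the part that bears it (a point fixed in the world has none). Each returns a list of dicts, best first, with "confidence" (0 to 1); they miss things now and then, are a little off and sometimes report something else, mostly with a low value. They report only what shows in the picture. A call takes as long as a camera call.
- robot.outline_of(camera, name): "pixels" (480x640 bool, what is visible of it) and "centre" ([column, row] as shares, 0 to 1, of the picture: columns of its width, rows of its height, amid what is visible of it).
- robot.pinpoint(camera, name): "centre" ([column, row] as shares, 0 to 1, of the picture: columns of its width, rows of its height: a listed point, or the origin of a listed thing).
The state is a dict: "time_s": time; "joint_pos": joint angles; "joint_velocities": joint speeds; "joint_efforts": joint torques, N m; "ee_pos": TCP position; "eef_rot": TCP orientation; "wrist_force": force on the tool from outside, world axes, zero at the start; "ft_torque": the same for the moment, N m; "finger_gap": opening from 0.0 (shut) to 1.0 (fully open).
Only numpy, scipy, OpenCV 4.12 (cv2) and the standard library are available. Lean on these libraries where they do the work, as an engineer would, in place of code of your own. Each camera call takes 0.05 s, during which the arm holds its last target.

## Task

Stand the measuring cup upright on the table, centred under the spout of the walnut dispenser. Then pull the dispenser's sprung slide out by its black grip until the yellow pointer is level with the red mark, so that all three walnuts drop into the cup, and finish while still holding the slide at the mark, because it springs shut if let go. Leave the jar, the ramekin and the apple where they are.

Things in the scene. Friction and masses are not known exactly. Their poses are not given: they have to be found in the camera images.
- spout (a point): Centre of the mouth of the dispenser's square spout, 76 mm above the table. It is the foot of a clear upright square tube, 44 mm wide outside, 38 mm inside, 76 to 200 mm above the table, holding three walnuts in a stack; a flat steel slide (the gate) shuts it 84 to 90 mm up. Axes: z up, -x is the way the slide is pulled out (towards the robot's side), y across.
- dispenser: The fixed dispenser; origin on the table straight below the spout, axes as the spout's. Below the spout is free table, open to front and both sides. Two posts (radius 6 mm) stand at x +64, y +-36 mm, a green foot at x +54 to +130 mm (150 mm wide, 18 mm high). A white rail runs beside the slide at y +14 to +24 mm, x -22 to -137 mm, top 92 mm above the table.
- slide: The steel slide with its black upright grip: 16 mm thick (x), 30 mm wide (y), 90 to 150 mm above the table. Origin: in the grip, on its middle axis, 125 mm above the table and, when shut, 125 mm in front (-x) of the spout's centre. Axes as the spout's. Room above and beside the grip is free (rail, pointer and mark end below 100 mm).
- pointer (a point): Top centre of the yellow pointer on the slide (5 mm along x), 97 mm above the table. The slide starts shut and comes out 80 mm to its stop; a spring pulls it back, about 5 N when shut plus 1.5 N per 10 mm (11 to 14 N at the mark), and shuts it if let go. From some 20 mm on, walnuts begin to drop. Axes as the spout's.
- mark (a point): The fixed red mark, 5 mm along x, on the white rail beside the slide. The point lies over the slide's middle line at the mark's x (the red piece is at y +13 to +29 mm), 97 mm above the table, 42 to 58 mm in front of the shut pointer. Axes as the spout's: the slide is at the mark when pointer and mark have the same x along them.
- cup_center (a point): Centre, half-way up (30 mm), of the loose aluminium measuring cup: round, open at the top, 60 mm high, 90 mm across the rim and 76 mm at the foot, 3 mm wall, 4 mm bottom, about 0.13 kg. Axes: z up, the handle points along -x. It stands to the left or the right of the dispenser.
- cup_grip (a point): Point to grasp on the cup's straight flat handle, 115 mm from the cup's axis along the cup's -x and 50 mm above its underside. The handle is 14 mm wide and 12 mm thick, its top 56 mm above the underside, and ends 153 mm from the cup's axis. Axes as the cup's.
- walnut0 (a point): Centre of the lowest walnut, a ball of 32 mm, 12 g, in the tube.
- walnut1 (a point): Centre of the middle walnut, as walnut0.
- walnut2 (a point): Centre of the top walnut, as walnut0.
- jar: Glass jar, 84 mm across, 120 mm high, on the other side of the dispenser from the cup; origin at its underside. Leave it alone.
- ramekin: White bowl, 90 mm across, 45 mm high; origin at its underside. Stands far out to one side, beyond the cup or the jar. Leave it alone.
- apple: Green apple, 72 mm across, 66 mm high; origin at its underside. Stands far out to the other side. Leave it alone.

How it is judged:
On the way, in this order (a step that is already met when the one before it is completed fails the run):
1. the cup stands upright on the table under the spout, the slide still shut (horizontal distance between cup_center and spout below 0.015 m and angle between cup_center's own z axis and vertical below 0.1 rad and height (world z) of cup_center below 0.034 m and x of slide in the frame of spout above -0.131 m), for 0.2 s.
2. the slide is pulled to the mark and kept there for a second (x of pointer in the frame of mark between -0.006 and 0.006 m and contact force between the fingers and slide above 2 N), for 1 s.
At the end, for the whole second after the job is handed in: The cup stands upright on the table with its centre within 20 mm of the spout's axis (15 mm when it is set down, before the slide is pulled), all three walnuts lie in it, and the fingers hold the slide by its black grip (over 2 N) with the pointer within 6 mm of the mark, through the last second (all of step 2 and horizontal distance between cup_center and spout below 0.02 m and angle between cup_center's own z axis and vertical below 0.1 rad and height (world z) of cup_center below 0.034 m and horizontal distance between each of walnut0, walnut1, walnut2 and cup_center below 0.036 m and z of walnut0 in the frame of cup_center between -0.03 and 0.03 m and z of walnut1 in the frame of cup_center between -0.03 and 0.03 m and z of walnut2 in the frame of cup_center between -0.03 and 0.03 m); the arm keeps its last pose, push and grip.
It fails at once if the jar is moved by more than 20 mm (distance of jar from where it was at the start of the episode above 0.02 m).
It fails at once if the ramekin is moved by more than 20 mm (distance of ramekin from where it was at the start of the episode above 0.02 m).
It fails at once if the apple is moved by more than 20 mm (distance of apple from where it was at the start of the episode above 0.02 m).
It also fails if it takes over 56 s, if anything falls off the work surface, if the arm or the gripper's body presses on something with over 40 N, if the wrist force passes 120 N, or if a joint passes its speed limit or range.

## Working session

There is one attempt and no reset: what is moved stays moved. The work goes in short steps, Python scripts to look and compute and a shell command to move; the robot and the scene stay as the last step left them, time stands still between calls to the robot, and variables do not carry over. Pictures are saved under pics/ and viewed, and the job is handed in when it is done.

```bash
mkdir -p pics; cat > h.py <<'E'
import numpy as np, cv2
from rig import robot
def snap(n,fn=None):
    s=robot.snapshot(n)
    if fn: cv2.imwrite('pics/'+fn,cv2.cvtColor(s['pixels'],cv2.COLOR_RGB2BGR))
    return s
def ray(s,u,v,fish=False):
    R=cv2.Rodrigues(np.array(s['rvec'],float))[0]; t=np.array(s['tvec'],float).ravel()
    x=(u-s['cx'])/s['fx'];y=(v-s['cy'])/s['fy']
    if fish:
        r=np.hypot(x,y); d=np.array([x/r*np.sin(r),y/r*np.sin(r),np.cos(r)]) if r>0 else np.array([0,0,1.])
    else: d=np.array([x,y,1.]); d/=np.linalg.norm(d)
    return -R.T@t, R.T@d
def atz(s,u,v,z,fish=False):
    o,d=ray(s,u,v,fish); return o+d*(z-o[2])/d[2]
def tri(rs):
    A=0;b=0
    for o,d in rs:
        P=np.eye(3)-np.outer(d,d);A=A+P;b=b+P@o
    p=np.linalg.solve(A,b); return p,[np.linalg.norm((np.eye(3)-np.outer(d,d))@(p-o)) for o,d in rs]
E
cat > look.py <<'E'
from h import *
import sys
tag=sys.argv[1]
S={c:snap(c,f'{tag}_{c}.png') for c in ('scene','side','wrist')}
o=robot.get_obs();print(o['time_s'],o['ee_pos'],o['eef_rot'],o['finger_gap'])
for n in sys.argv[2:]:
    rs=[]
    for c in S:
        q=robot.pinpoint(c,n)
        if q:
            u,v=q[0]['centre'][0]*640,q[0]['centre'][1]*480
            print(n,c,round(u,1),round(v,1),round(q[0]['confidence'],2))
            if q[0]['confidence']>.5: rs.append(ray(S[c],u,v,c=='wrist'))
    if len(rs)>1:
        p,e=tri(rs);print('   ',p.round(4),np.round(e,4))
E
python3 look.py a spout slide pointer mark cup_center cup_grip jar ramekin apple
```

```text
0.15 [ 0.25818127 -0.51352482  0.40394905] [-7.92457972e-04  9.73000054e-01  2.30803506e-01 -9.07066129e-05] 0.9988977611648583
spout scene 322.4 287.0 0.96
slide scene 311.6 231.6 0.58
slide side 334.6 248.5 0.74
    [ 0.5012 -0.002   0.1266] [0.0044 0.0044]
pointer side 309.8 257.3 0.78
mark scene 314.9 240.9 0.38
mark side 354.6 244.6 0.38
cup_center scene 424.9 257.7 0.71
cup_center side 231.6 337.7 0.57
    [0.5787 0.2656 0.0274] [0.0044 0.0044]
cup_grip scene 412.3 216.8 0.81
cup_grip side 281.2 351.8 0.84
    [0.461  0.2686 0.0488] [0.0028 0.0028]
jar scene 212.1 312.4 0.73
jar side 352.8 243.4 0.66
    [ 0.5726 -0.2539 -0.0064] [0.0011 0.0011]
ramekin scene 476.0 249.6 0.96
apple scene 144.4 315.3 0.63
apple side 382.0 223.5 0.76
    [ 0.5465 -0.4012  0.0012] [0.0002 0.0002]
```

View pics/a_scene.png

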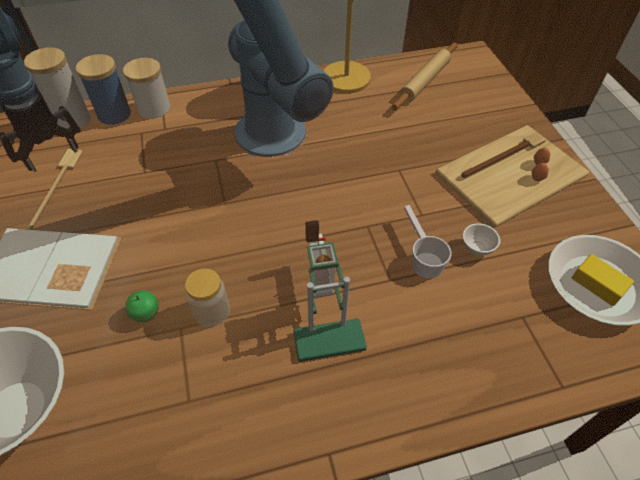

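View pics/a_side.png

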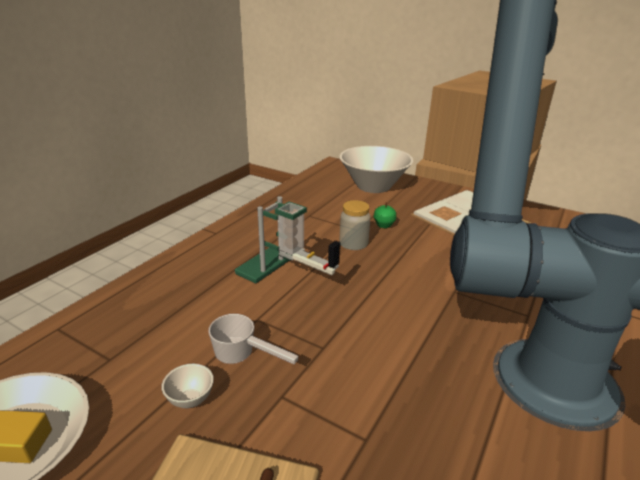

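View pics/a_wrist.png

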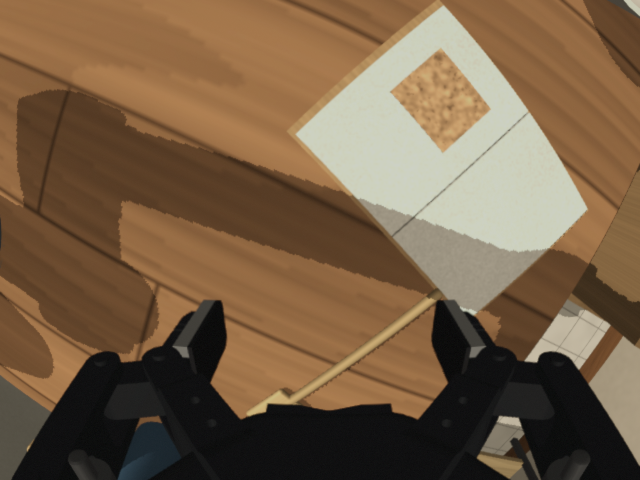

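```bash
cat > go.py <<'E'
from h import *
import sys
from scipy.spatial.transform import Rotation as Ro
# target x y z yaw(tool x, deg), tool straight down
def rel(x,y,z,yaw):
    o=robot.get_obs();w,a,b,c=o['eef_rot'];R=Ro.from_quat([a,b,c,w]);p=np.array(o['ee_pos'])
    cy,sy=np.cos(np.radians(yaw)),np.sin(np.radians(yaw))
    T=Ro.from_matrix(np.array([[cy,sy,0],[sy,-cy,0],[0,0,-1]]))
    X=R.as_matrix();print('t',o['time_s'],'p',p.round(4),'yaw',np.degrees(np.arctan2(X[1,0],X[0,0])).round(2),'gap',round(o['finger_gap'],3),'F',np.round(o['wrist_force'],1),'j',np.round(o['joint_pos'],2))
    print('row',(R.inv().apply(np.array([x,y,z])-p)).round(4),np.degrees((R.inv()*T).as_rotvec()).round(2))
rel(*map(float,sys.argv[1:5]))
E
python3 go.py .46 .268 .38 180
python3 - <<'E'
from h import *
S={c:robot.snapshot(c) for c in('scene','side')}
print('spout',atz(S['scene'],322.4,287,.076),'ramekin',atz(S['scene'],476,249.6,0))
for c in S: print({k:v for k,v in S[c].items() if k!='pixels'})
E
```

```text
t 1.5 p [ 0.2583 -0.5138  0.4047] yaw 26.69 gap 1.002 F [-0.1  0.   0.5] j [-1.22  0.38  0.08  1.27 -0.    1.46]
row [ 0.5313 -0.6079  0.0247] [ 0.0000e+00  1.0000e-02 -1.5331e+02]
spout [ 0.62245591 -0.0056654   0.076     ] ramekin [0.56760356 0.40787927 0.        ]
{'fx': 513.7746522141017, 'fy': 513.7746522141017, 'cx': 323.8375422823394, 'cy': 241.75276855692903, 'rvec': array([ 2.03653   ,  1.56250446, -0.51797552]), 'tvec': array([-0.16189281, -0.33355222,  1.54878813])}
{'fx': 463.68659789772283, 'fy': 463.68659789772283, 'cx': 312.4009121182135, 'cy': 241.6680216352306, 'rvec': array([ 0.69733186, -2.42340729,  1.39424469]), 'tvec': array([0.47064564, 0.26573742, 0.89985432])}
```

```bash
python3 -m creep '0.531 -0.608 0.012 0 0 -153; 0.531 -0.608 0.012 0 0 -153; 0.531 -0.608 0.012 0 0 -153; 0.531 -0.608 0.012 0 0 -153; 0.531 -0.608 0.012 0 0 -153' 0; python3 go.py .46 .268 .38 180
```

```text
time_s: 2.22
ee_pos: [0.3363, -0.2093, 0.4002]
eef_rot: [0.001, 0.762, 0.648, 0.0]
wrist_force: [1.5, 0.6, 0.0]
finger_gap: 0.997
t 2.225 p [ 0.3363 -0.2093  0.4002] yaw 80.72 gap 0.997 F [1.5 0.6 0. ] j [-0.72  0.02 -0.38  1.17  0.    1.02]
row [0.491  0.0451 0.0201] [ 3.000e-02  7.000e-02 -9.928e+01]
```

```bash
python3 -m creep '0.06 0.01 0 0 0 -10; 0.12 0.02 0 0 0 -10; 0.18 0.03 0 0 0 -10; 0.21 0.03 0 0 0 -10; 0.21 0.03 0 0 0 -10'; python3 look.py b spout slide pointer mark
```

```text
time_s: 2.85
ee_pos: [0.3999, -0.0053, 0.4003]
eef_rot: [0.001, 0.701, 0.713, 0.0]
wrist_force: [0.0, -0.2, 0.8]
finger_gap: 0.999
3.0 [ 0.39971433 -0.0074482   0.4002577 ] [7.54239834e-04 7.02913140e-01 7.11275294e-01 6.93411275e-05] 0.9975835589881576
spout scene 323.2 285.8 0.77
spout side 291.6 256.0 0.63
spout wrist 565.3 225.0 0.88
    [ 0.6199 -0.0042  0.0738] [0.0017 0.0064 0.0068]
slide scene 314.0 232.9 0.82
slide side 337.0 252.5 0.59
slide wrist 465.2 225.9 0.84
    [0.498  0.0014 0.1192] [0.0075 0.0088 0.0026]
pointer side 310.9 257.3 0.92
pointer wrist 521.9 224.5 0.62
    [ 0.5664 -0.0065  0.0829] [0.0041 0.0041]
mark scene 313.9 241.5 0.61
mark side 328.5 260.5 0.47
```

View pics/b_wrist.png

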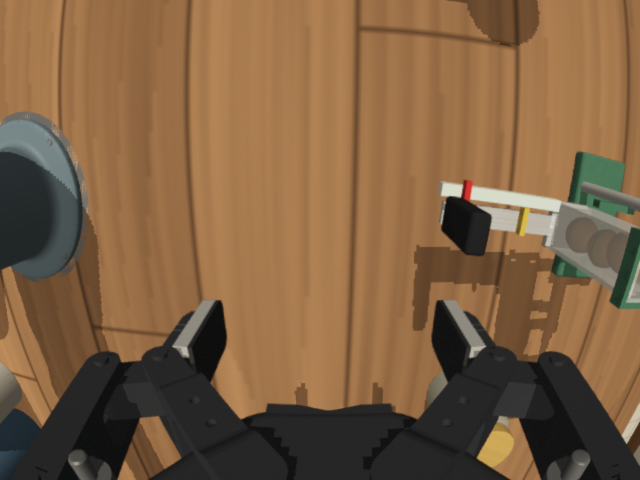

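The wrist view shows the yellow pointer at about (523,221), the red mark at (467,189), the rail's outer edge running (441,183) to (560,203), and the black grip's top at about (465,222).

```bash
python3 - <<'E'
from h import *
s=snap('wrist'); im=cv2.cvtColor(s['pixels'],cv2.COLOR_RGB2BGR)
cv2.imwrite('pics/b2.png',cv2.resize(im[140:320,420:640],None,fx=3.6,fy=3.3,interpolation=cv2.INTER_CUBIC))
h=cv2.cvtColor(im,cv2.COLOR_BGR2HSV)
def c(m):
    m=m.copy();m[:140]=0;m[320:]=0;m[:,:420]=0
    n,l,st,ce=cv2.connectedComponentsWithStats(m.astype(np.uint8)); k=1+np.argmax(st[1:,4]); return ce[k],st[k]
for nm,m in(('red',((h[...,0]<6)|(h[...,0]>174))&(h[...,1]>180)&(h[...,2]>90)),('yel',(abs(h[...,0].astype(int)-25)<6)&(h[...,1]>180)&(h[...,2]>120))):
    ce,st=c(m);print(nm,ce,st,atz(s,ce[0],ce[1],.097,True).round(4))
for u,v in((441,183),(560,203)):print(atz(s,u,v,.092,True).round(4))
sp=robot.snapshot('wrist')
for u,v in ((565.3,225),):print('spout',atz(s,u,v,.076,True))
E
```

```text
red [466.55633803 189.96478873] [462 180  10  22 142] [0.5078 0.024  0.097 ]
yel [520.44444444 224.5       ] [519 216   4  18  18] [ 0.5611 -0.0027  0.097 ]
[0.4877 0.0278 0.092 ]
[0.6035 0.0166 0.092 ]
spout [ 0.62599616 -0.00723358  0.076     ]
```

View pics/b2.png

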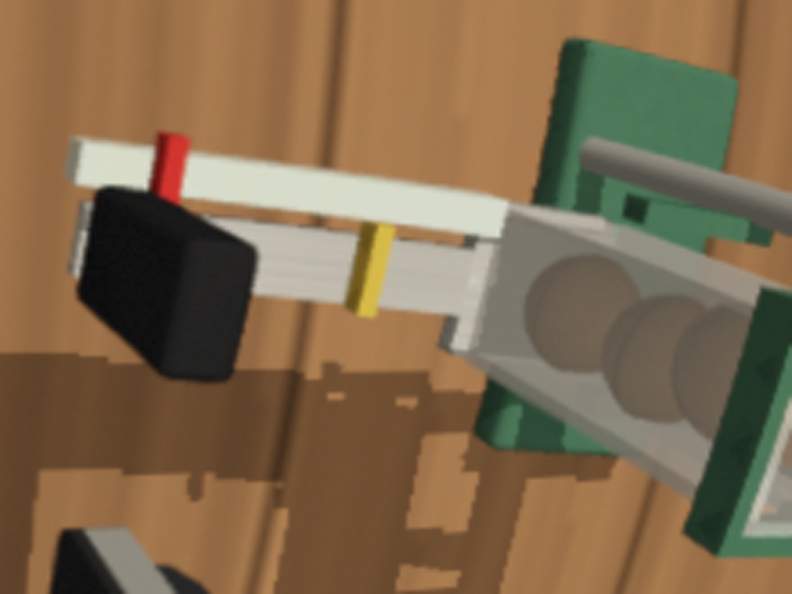

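```bash
python3 - <<'E'
from h import *
s=snap('wrist')
f=lambda a,b,z:atz(s,420+a/3.6,140+b/3.3,z,True).round(4)
print('pointer ends',f(378,227,.097),f(358,312,.097))
print('red top',f(173,135,.097),f(168,200,.097))
print('rail outer near tube',f(508,203,.092),'inner',f(500,236,.092),'outer far',f(75,138,.092),'inner far',f(68,183,.092))
print('tube mouth-front corners z.076',f(445,345,.076), 'foot corners .018', f(580,40,.018),f(738,80,.018),f(482,430,.018))
E
python3 go.py .46 .268 .38 180
```

```text
pointer ends [0.5635 0.011  0.097 ] [ 0.5616 -0.0113  0.097 ]
red top [0.5084 0.0313 0.097 ] [0.5087 0.0156 0.097 ]
rail outer near tube [0.6045 0.0182 0.092 ] inner [0.6036 0.0091 0.092 ] outer far [0.4875 0.0288 0.092 ] inner far [0.4867 0.018  0.092 ]
tube mouth-front corners z.076 [ 0.6035 -0.0268  0.076 ] foot corners .018 [0.6804 0.0625 0.018 ] [0.7566 0.0565 0.018 ] [ 0.6665 -0.0772  0.018 ]
t 3.75 p [ 0.3998 -0.0069  0.4002] yaw 90.72 gap 0.997 F [ 0.2 -0.2 -0. ] j [-0.18  0.03 -0.37  1.17 -0.    1.38]
row [0.2741 0.0636 0.0201] [ 2.000e-02  7.000e-02 -8.928e+01]
```

```bash
python3 -m creep '0.274 0.064 0.02 0 0 -89.3; 0.274 0.064 0.02 0 0 -89.3; 0.274 0.064 0.02 0 0 -89.3; 0.274 0.064 0.02 0 0 -89.3; 0.274 0.064 0.02 0 0 -89.3';python3 go.py .44 .268 .36 180
```

```text
time_s: 4.38
ee_pos: [0.4604, 0.2709, 0.3796]
eef_rot: [0.001, 0.301, 0.954, 0.0]
wrist_force: [1.3, -0.2, -0.1]
finger_gap: 1.003
t 4.375 p [0.4604 0.2709 0.3796] yaw 144.96 gap 1.003 F [ 1.3 -0.2 -0.1] j [ 0.41  0.3  -0.09  1.18 -0.    1.02]
row [ 0.0151 -0.0141  0.0196] [ 1.000e-02  6.000e-02 -3.504e+01]
```

```bash
python3 -m creep '0 0 0 0 0 -10; 0 0 0 0 0 -20; 0 0 0 0 0 -30; 0 0 0 0 0 -35; 0 0 0 0 0 -35';python3 look.py c cup_center cup_grip
```

```text
time_s: 5.0
ee_pos: [0.4605, 0.271, 0.3795]
eef_rot: [0.0, 0.001, 1.0, -0.0]
wrist_force: [-0.8, -0.3, 0.6]
finger_gap: 1.002
5.15 [0.46044219 0.27090999 0.3795587 ] [ 5.26468257e-04  9.05301679e-04  9.99999446e-01 -1.01987080e-04] 1.0004378284861775
cup_center scene 426.4 260.3 0.9
cup_center side 232.3 338.0 0.77
cup_center wrist 329.9 326.8 0.68
    [0.581  0.2682 0.0239] [0.0031 0.0015 0.0039]
cup_grip scene 409.8 217.1 0.86
cup_grip side 277.8 352.8 0.74
cup_grip wrist 325.0 222.7 0.61
    [0.4645 0.2672 0.047 ] [0.0039 0.0026 0.002 ]
```

View pics/c_wrist.png

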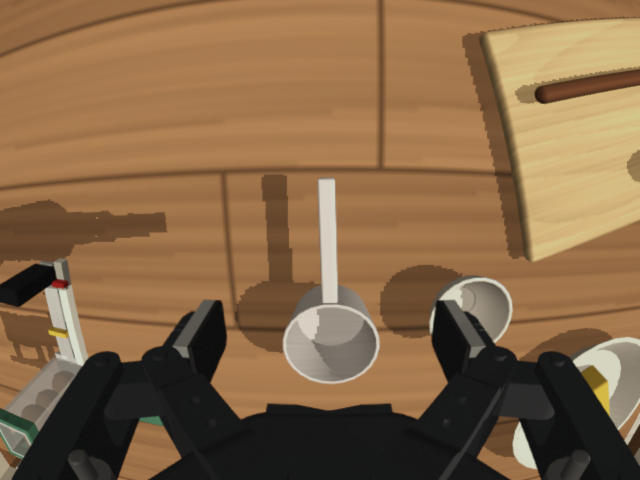

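The cup's handle runs from its end at about (327,180) to the rim at (330,302). The rim spans columns 284 to 379 and rows 305 to 383.

```bash
python3 - <<'E'
from h import *
s=snap('wrist')
a=atz(s,327,180,.056,True);b=atz(s,330.3,300,.056,True)
print(a,b,np.degrees(np.arctan2(*(b-a)[[1,0]])))
for p in((284,342),(379.5,342),(332,383),(330,303)):print(p,atz(s,*p,.06,True).round(4))
print(atz(s,325,222.7,.05,True))
E
python3 go.py .4635 .2677 .205 180
```

```text
[0.42896869 0.26955015 0.056     ] [0.53433212 0.27233813 0.056     ] 1.5157260687951826
(284, 342) [0.5766 0.2296 0.06  ]
(379.5, 342) [0.5767 0.3179 0.06  ]
(332, 383) [0.6255 0.2742 0.06  ]
(330, 303) [0.5353 0.2721 0.06  ]
[0.46572227 0.2678237  0.05      ]
t 5.5 p [0.4605 0.2709 0.3796] yaw 179.95 gap 1.0 F [-0.3  0.1  0.5] j [ 0.41  0.3  -0.09  1.18 -0.    0.41]
row [-0.0029 -0.0031  0.1746] [-0.01  0.06 -0.05]
```

```bash
python3 -m creep '-0.0045 0 0.06 0 0 -1.5; -0.0045 0 0.12 0 0 -1.5; -0.0045 0 0.15 0 0 -1.5; -0.0045 0 0.1755 0 0 -1.5; -0.0045 0 0.1755 0 0 -1.5' && python3 -m creep '0 0 0 0 0 0; 0 0 0 0 0 0;0 0 0 0 0 0;0 0 0 0 0 0;0 0 0 0 0 0' 255 90;python3 look.py d cup_center
```

```text
time_s: 6.12
ee_pos: [0.4639, 0.2703, 0.2022]
eef_rot: [-0.002, -0.013, 1.0, -0.001]
wrist_force: [0.6, -1.4, 0.3]
finger_gap: 1.0
time_s: 6.75
ee_pos: [0.4641, 0.2703, 0.2027]
eef_rot: [-0.001, -0.013, 1.0, -0.001]
wrist_force: [-0.8, -0.9, 3.0]
finger_gap: 0.143
6.9 [0.46403718 0.27031443 0.20256068] [-1.35477552e-03 -1.25109715e-02  9.99920383e-01 -9.31269674e-04] 0.1443043579611661
cup_center scene 426.0 257.8 0.93
cup_center side 229.9 339.0 0.97
    [0.5794 0.2691 0.0263] [0.0051 0.0051]
```

View pics/d_wrist.png

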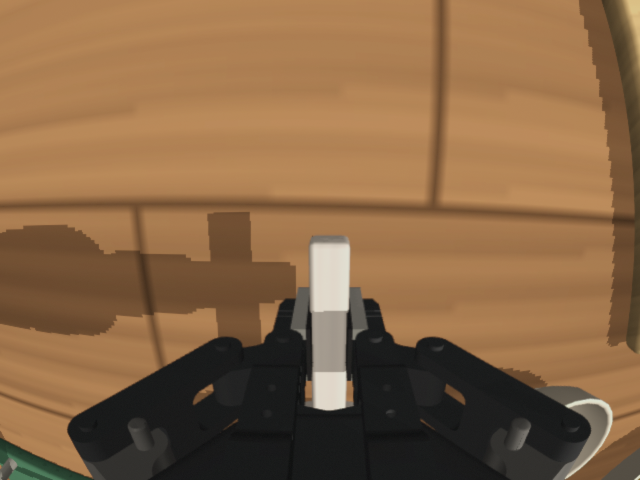

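```bash
python3 go.py .6215 .22 .2105 90
```

```text
t 7.05 p [0.464  0.2703 0.2025] yaw -178.56 gap 0.146 F [-0.5 -1.6  3. ] j [ 0.41  0.45 -0.36  0.76 -0.    0.38]
row [-0.1562 -0.0543 -0.0084] [-2.100e-01 -5.000e-02  9.144e+01]
```

```bash
python3 -m creep '0 0 -0.008 0 0 0; -0.02 -0.007 -0.008 0 0 10; -0.04 -0.014 -0.008 0 0 20; -0.06 -0.021 -0.008 0 0 30; -0.08 -0.028 -0.008 0 0 40';python3 go.py .6215 .22 .2105 90
```

```text
time_s: 7.68
ee_pos: [0.5449, 0.2441, 0.21]
eef_rot: [-0.002, 0.333, 0.943, -0.002]
wrist_force: [-0.2, 0.4, -2.0]
finger_gap: 0.144
t 7.675 p [0.5449 0.2441 0.21  ] yaw 141.11 gap 0.144 F [-0.2  0.4 -2. ] j [ 0.31  0.55 -0.18  0.85 -0.    0.99]
row [-0.0747  0.0293 -0.0007] [-2.800e-01 -1.000e-02  5.111e+01]
```

```bash
python3 -m creep '-0.015 0.006 0 0 0 10; -0.03 0.012 0 0 0 20; -0.045 0.018 0 0 0 30.5; -0.06 0.023 0 0 0 41; -0.075 0.029 0 0 0 51';python3 look.py e cup_center spout; python3 go.py .6215 .1105 .2105 90
```

```text
time_s: 8.3
ee_pos: [0.6216, 0.2193, 0.2094]
eef_rot: [-0.001, 0.708, 0.706, -0.003]
wrist_force: [-1.0, 0.5, -1.5]
finger_gap: 0.149
8.45 [0.62174325 0.21932416 0.20942715] [-0.00117762  0.70567604  0.70853    -0.00227564] 0.14586892542895274
cup_center scene 364.2 285.7 0.8
cup_center side 261.9 286.4 0.68
    [0.6248 0.0985 0.0374] [0.0063 0.0063]
spout scene 319.3 288.9 0.9
spout side 290.7 254.1 0.63
    [ 0.6224 -0.0112  0.0685] [0.0017 0.0017]
t 8.75 p [0.6209 0.2198 0.2097] yaw 90.2 gap 0.145 F [ 0.3 -0.4 -1.4] j [ 0.24  0.66  0.03  0.94 -0.    1.81]
row [-0.1093  0.0002 -0.0006] [-0.28  0.11  0.2 ]
```

View pics/e_side.png

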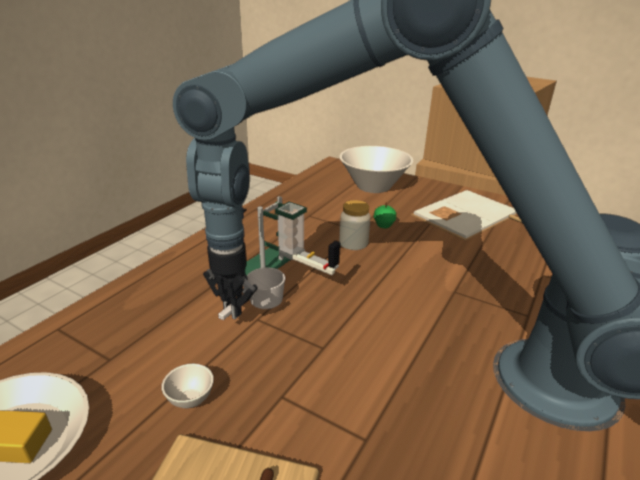

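View pics/e_scene.png

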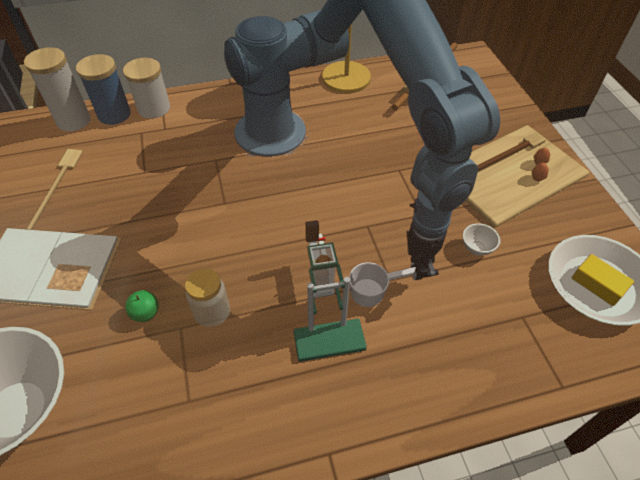

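View pics/e_wrist.png

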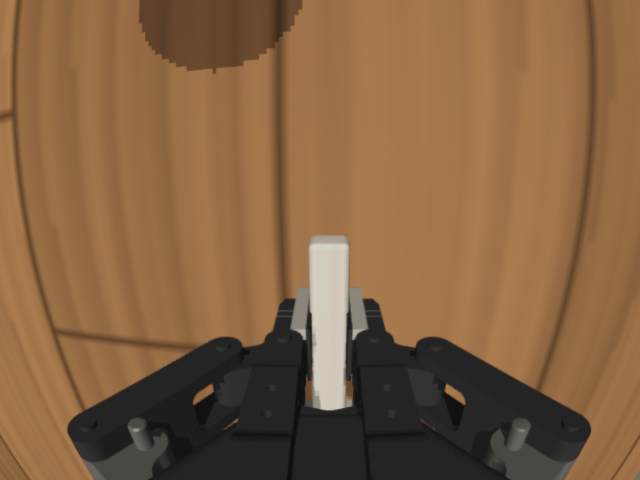

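```bash
python3 -m creep '-0.025 0 0 0 0 0; -0.05 0 0 0 0 0; -0.075 0 0 0 0 0; -0.1 0 0 0 0 0; -0.11 0 0 0 0 0';python3 look.py f cup_center spout
python3 - <<'E'
import cv2
a=cv2.imread('pics/f_scene.png')[200:370,270:440];b=cv2.imread('pics/f_side.png')[180:330,200:370]
cv2.imwrite('pics/f1.png',cv2.resize(a,None,fx=3.5,fy=3.5,interpolation=cv2.INTER_CUBIC));cv2.imwrite('pics/f2.png',cv2.resize(b,None,fx=4,fy=4,interpolation=cv2.INTER_CUBIC))
E
```

```text
time_s: 9.38
ee_pos: [0.621, 0.1089, 0.2101]
eef_rot: [-0.001, 0.706, 0.708, -0.002]
wrist_force: [0.1, 0.6, -1.4]
finger_gap: 0.141
9.525 [0.62120781 0.10998329 0.21003464] [-0.00125911  0.7059104   0.70829661 -0.0021988 ] 0.14121318650530096
cup_center scene 318.5 297.9 0.66
cup_center side 290.5 265.3 0.66
    [ 0.6241 -0.0129  0.0339] [0.0021 0.0021]
spout scene 323.3 287.9 0.76
spout side 291.1 252.4 0.68
    [ 0.6222 -0.0057  0.0747] [0.0025 0.0025]
```

View pics/f1.png

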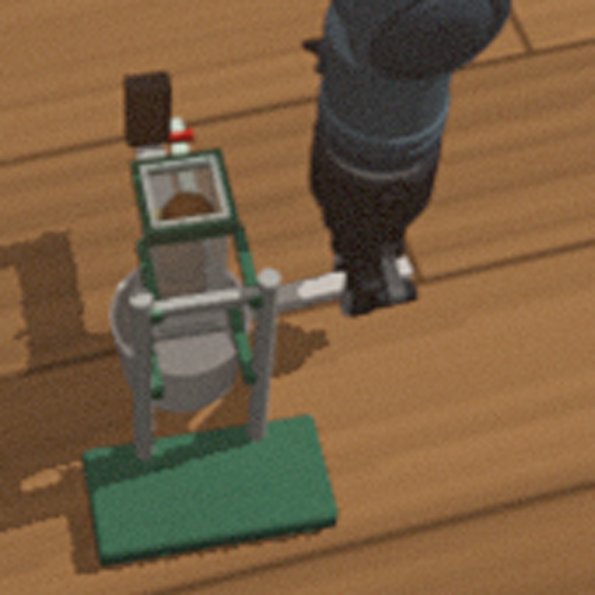

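View pics/f2.png

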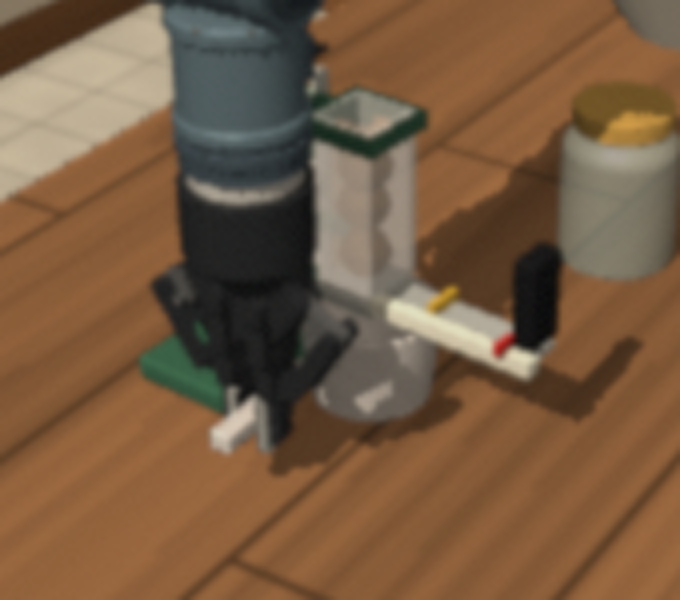

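```bash
cat > ov.py <<'E'
from h import *
import sys
sx,sy,cx,cy,zl=map(float,sys.argv[1:6]);tag=sys.argv[6]
a=np.radians(-5.5);Rz=np.array([[np.cos(a),-np.sin(a)],[np.sin(a),np.cos(a)]])
def sq(h,z): return [[*(Rz@np.array(q)*h+[sx,sy]),z] for q in((1,1),(1,-1),(-1,-1),(-1,1))]
def ci(r,z): return [[cx+r*np.cos(t),cy+r*np.sin(t),z] for t in np.linspace(0,6.28,40)]
for c,(x0,y0,w,k) in {'scene':(270,200,170,3.5),'side':(200,180,170,3.5)}.items():
    s=snap(c);im=cv2.cvtColor(s['pixels'],cv2.COLOR_RGB2BGR)[y0:y0+w,x0:x0+w];im=cv2.resize(im,None,fx=k,fy=k,interpolation=cv2.INTER_CUBIC)
    K=np.array([[s['fx'],0,s['cx']],[0,s['fy'],s['cy']],[0,0,1]])
    for P,col in((sq(.022,.076),(255,0,0)),(sq(.022,.2),(255,0,0)),(ci(.045,.06+zl),(0,0,255)),(ci(.038,zl),(0,255,255)),([[*(Rz@q+[sx,sy]),.018] for q in np.array([[.054,.075],[.054,-.075],[.13,-.075],[.13,.075]])],(255,0,255)),([[*(Rz@q+[sx,sy]),.092] for q in np.array([[-.022,.014],[-.022,.024],[-.137,.024],[-.137,.014]])],(255,255,0))):
        u=cv2.projectPoints(np.array(P,float),s['rvec'],s['tvec'],K,None)[0][:,0]
        cv2.polylines(im,[np.int32(np.round(((u+.5)-[x0,y0])*k))],True,col,1)
    cv2.imwrite(f'pics/{tag}_{c}.png',im)
E
python3 ov.py .6215 -.0055 .621 -.0065 .0075 g
```

```text
(no output)
```

View pics/g_scene.png

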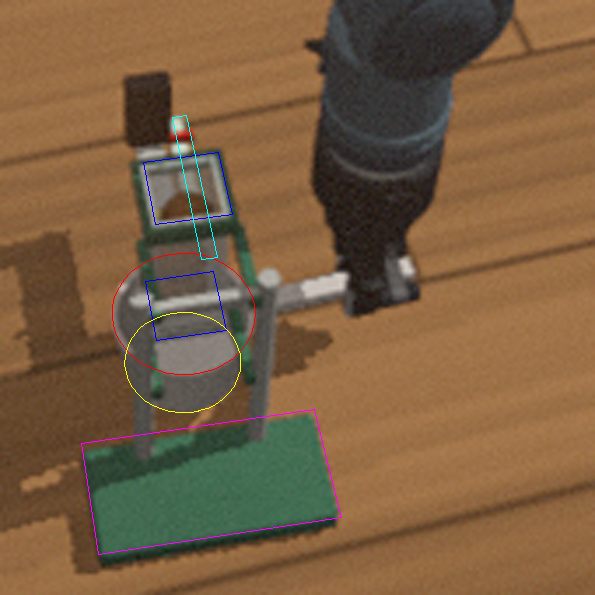

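View pics/g_side.png

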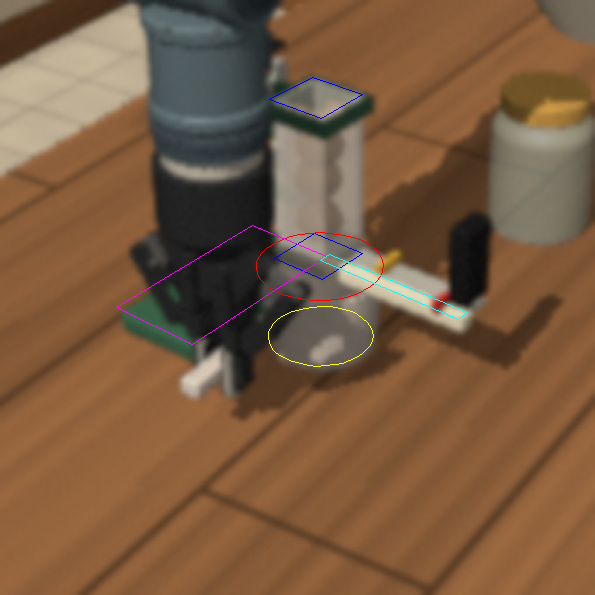

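```bash
python3 -m creep '0 0 0.002 0 0 0; 0 0 0.004 0 0 0; 0 0 0.006 0 0 0; 0 0 0.0075 0 0 0; 0 0 0.0075 0 0 0'; python3 go.py .621 .1095 .2027 90
```

```text
time_s: 10.55
ee_pos: [0.6212, 0.1105, 0.2027]
eef_rot: [-0.001, 0.706, 0.709, -0.002]
wrist_force: [-0.7, 1.8, 2.4]
finger_gap: 0.147
t 10.55 p [0.6212 0.1105 0.2027] yaw 90.24 gap 0.147 F [-0.7  1.8  2.4] j [ 0.08  0.61 -0.08  0.88 -0.    1.64]
row [-0.001  -0.0002  0.    ] [-0.27  0.09  0.24]
```

```bash
python3 -m creep '0 0 0 0 0 0; 0 0 0 0 0 0;0 0 0 0 0 0;0 0 0 0 0 0;0 0 0 0 0 0' 110 20;python3 ov.py .6215 -.0055 .6212 -.0055 0 h; python3 go.py .497 .0065 .40 84.5
```

```text
time_s: 11.18
ee_pos: [0.6212, 0.1105, 0.2027]
eef_rot: [-0.001, 0.706, 0.709, -0.002]
wrist_force: [-0.3, -0.3, -0.4]
finger_gap: 0.57
t 11.275 p [0.6212 0.1105 0.2027] yaw 90.24 gap 0.563 F [0.8 0.3 0.5] j [ 0.08  0.61 -0.08  0.88 -0.    1.64]
row [-0.1037 -0.1256 -0.1966] [-0.27  0.1   5.74]
```

View pics/h_scene.png

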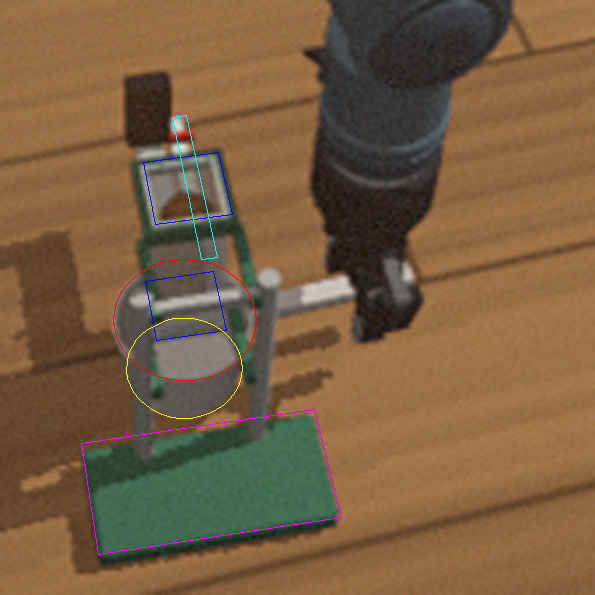

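View pics/h_side.png

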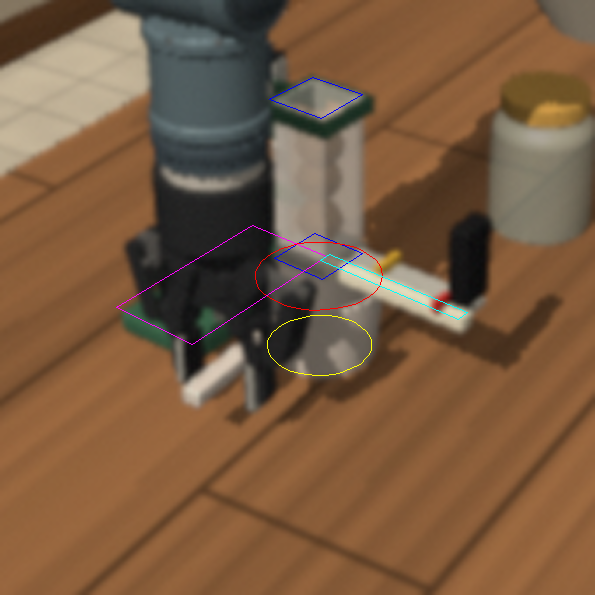

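```bash
python3 -m creep '0 0 -0.04 0 0 0; 0 0 -0.09 0 0 0;0 0 -0.15 0 0 0;-0.02 -0.025 -0.18 0 0 1;-0.05 -0.07 -0.18 0 0 4' 0 && python3 go.py .497 .0065 .38 84.5
```

```text
time_s: 11.9
ee_pos: [0.5537, 0.0603, 0.3865]
eef_rot: [0.002, 0.73, 0.683, 0.001]
wrist_force: [-0.6, -0.6, -0.0]
finger_gap: 1.001
t 11.9 p [0.5537 0.0603 0.3865] yaw 86.23 gap 1.001 F [-0.6 -0.6 -0. ] j [-0.    0.34 -0.02  1.21 -0.    1.63]
row [-0.0574 -0.0531  0.0064] [0.22 0.09 1.73]
```

```bash
python3 -m creep '-0.015 -0.013 0.002 0.2 0.1 1; -0.03 -0.027 0.004 0.2 0.1 1.7; -0.045 -0.04 0.006 0.2 0.1 1.7; -0.057 -0.053 0.006 0.2 0.1 1.7; -0.057 -0.053 0.006 0.2 0.1 1.7' && python3 look.py i slide pointer mark cup_center; python3 go.py .497 .0065 .28 84.5
```

```text
time_s: 12.52
ee_pos: [0.4964, 0.0064, 0.3806]
eef_rot: [-0.0, 0.74, 0.672, 0.0]
wrist_force: [-1.3, 0.9, -0.1]
finger_gap: 1.001
12.675 [0.4975892  0.00711362 0.38061161] [2.79601521e-04 7.39962375e-01 6.72647942e-01 5.92375266e-04] 1.0009090962832252
slide scene 312.6 234.2 0.84
slide side 335.5 248.1 0.82
slide wrist 330.3 252.3 0.81
    [ 0.5012 -0.0009  0.1235] [0.0083 0.0088 0.0037]
pointer scene 473.3 246.9 0.49
pointer side 310.6 255.1 0.95
pointer wrist 416.6 237.6 0.89
    [ 0.5634 -0.0052  0.0881] [0.0006 0.0006]
mark scene 314.7 237.7 0.52
mark side 329.4 261.8 0.39
cup_center scene 321.7 300.1 0.88
cup_center side 292.7 268.4 0.85
cup_center wrist 464.9 212.8 0.67
    [ 0.6231 -0.0081  0.0258] [0.0019 0.0054 0.0037]
t 13.275 p [0.4971 0.0069 0.3804] yaw 84.53 gap 1.002 F [-0.  -0.4 -0.2] j [-0.11  0.23 -0.19  1.15  0.    1.55]
row [-4.000e-04 -1.000e-04  1.004e-01] [ 0.02 -0.01  0.03]
```

View pics/i_wrist.png

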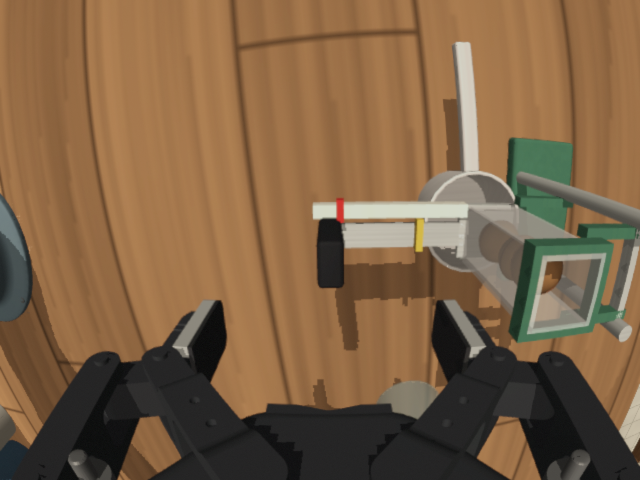

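View pics/i_scene.png

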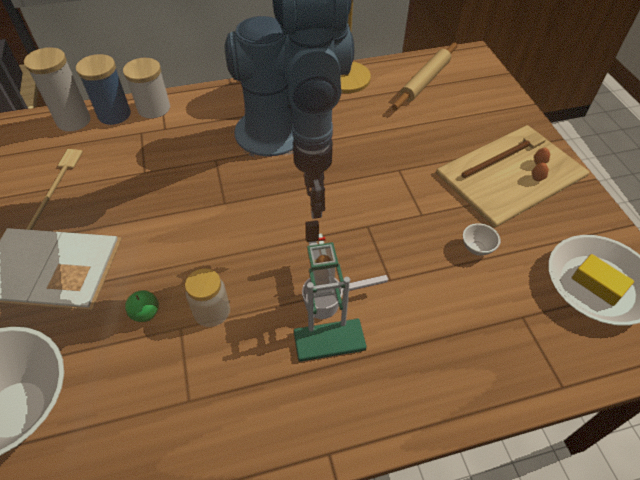

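The wrist picture shows the slide along the image rows: grip at columns 317–344, rows 220–287; pointer at (420,235); red mark at (340,210). The cup sits under the tube.

```bash
cat > pm.py <<'E'
from h import *
import sys
s=snap('wrist',sys.argv[1]+'.png'); h=cv2.cvtColor(s['pixels'],cv2.COLOR_RGB2HSV)
a=np.radians(-5.5);ex=np.array([np.cos(a),np.sin(a)]);ey=np.array([-ex[1],ex[0]])
sp=np.array([.6215,-.0055])
for nm,m in(('red',((h[...,0]<6)|(h[...,0]>174))&(h[...,1]>180)&(h[...,2]>90)),('yel',(abs(h[...,0].astype(int)-25)<6)&(h[...,1]>180)&(h[...,2]>120))):
    m=m.copy();m[:170]=0;m[310:]=0;m[:,:250]=0;m[:,500:]=0
    n,l,st,ce=cv2.connectedComponentsWithStats(m.astype(np.uint8))
    if n<2: print(nm,'none');continue
    k=1+np.argmax(st[1:,4]);p=atz(s,ce[k][0],ce[k][1],.097,True);d=p[:2]-sp
    print(nm,ce[k].round(1),st[k],p.round(4),'local',(d@ex).round(4),(d@ey).round(4))
E
python3 pm.py j
python3 - <<'E'
from h import *
s=snap('wrist')
for u,v in((317,252),(344,252)):print(atz(s,u,v,.15,True).round(4))
for u,v in((318,287),(343,287),(318,220),(342,220)):print(atz(s,u,v,.15,True).round(4))
E
```

```text
red [340.3 209.6] [337 198   8  25 137] [0.5077 0.0236 0.097 ] local -0.116 0.0181
yel [417.  221.5] [417 219   1   6   6] [0.5619 0.0101 0.097 ] local -0.0608 0.0098
[0.4917 0.0123 0.15  ]
[0.5071 0.0108 0.15  ]
[ 0.49   -0.0096  0.15  ]
[ 0.5047 -0.011   0.15  ]
[0.4942 0.031  0.15  ]
[0.5075 0.0297 0.15  ]
```

```bash
python3 -m creep '-0.001 0.001 0.03 0 0 0; -0.001 0.001 0.06 0 0 0; -0.001 0.001 0.08 0 0 0; -0.001 0.001 0.098 0 0 0; -0.001 0.001 0.098 0 0 0' && python3 -m creep '0 0 0 0 0 0; 0 0 0 0 0 0;0 0 0 0 0 0;0 0 0 0 0 0;0 0 0 0 0 0' 255 80;python3 pm.py k; python3 go.py .497 .0065 .28 84.5
```

```text
time_s: 14.0
ee_pos: [0.4972, 0.0059, 0.2812]
eef_rot: [-0.001, 0.74, 0.673, -0.001]
wrist_force: [-0.0, 0.1, 0.4]
finger_gap: 0.999
time_s: 14.62
ee_pos: [0.4983, 0.0058, 0.2819]
eef_rot: [0.0, 0.74, 0.673, 0.0]
wrist_force: [3.4, -0.0, -0.0]
finger_gap: 0.177
red [344.6 256.5] [339 237  12  40 395] [0.5077 0.0237 0.097 ] local -0.1161 0.0181
yel [461.1 274. ] [460 267   5  19  25] [0.562  0.0094 0.097 ] local -0.0606 0.0091
t 14.675 p [0.4983 0.0058 0.2819] yaw 84.58 gap 0.179 F [ 3.8 -0.   1. ] j [-0.12  0.3  -0.36  0.91  0.    1.55]
row [ 0.0006 -0.0013  0.0019] [ 0.01 -0.01  0.08]
```

View pics/k.png

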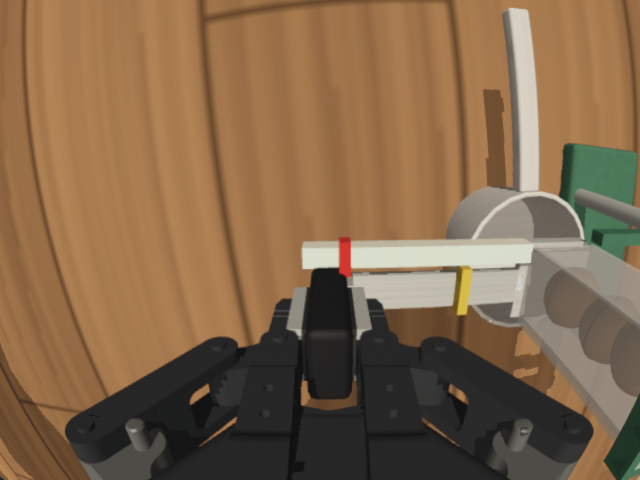

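```bash
python3 -m creep '0 -0.008 0 0 0 0; 0 -0.018 0 0 0 0;0 -0.028 0 0 0 0;0 -0.038 0 0 0 0;0 -0.046 0 0 0 0';python3 pm.py l; python3 go.py .497 .0065 .28 84.5
```

```text
time_s: 15.3
ee_pos: [0.4542, 0.0095, 0.282]
eef_rot: [0.002, 0.74, 0.673, 0.001]
wrist_force: [12.2, -4.1, -9.3]
finger_gap: 0.178
red [438.5 254.1] [431 236  16  38 466] [0.5075 0.0239 0.097 ] local -0.1163 0.0183
yel [458.7 287.5] [456 267   6  43  49] [0.518  0.0057 0.097 ] local -0.1041 0.0012
t 15.35 p [0.4534 0.0096 0.282 ] yaw 84.6 gap 0.176 F [ 10.3  -2.8 -10.1] j [-0.12  0.21 -0.48  0.87 -0.    1.55]
row [0.001  0.0437 0.0022] [0.25 0.08 0.1 ]
```

View pics/l.png

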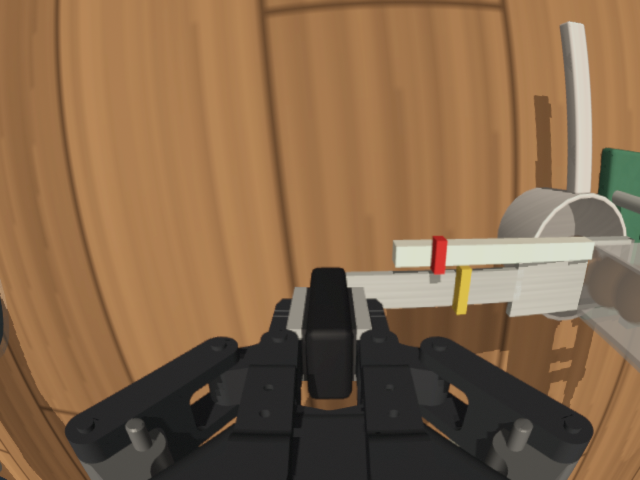

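```bash
python3 - <<'E'
import cv2
a=cv2.imread('pics/l.png')[225:325,400:500];cv2.imwrite('pics/l2.png',cv2.resize(a,None,fx=6,fy=6,interpolation=cv2.INTER_CUBIC))
E
```

```text
(no output)
```

View pics/l2.png

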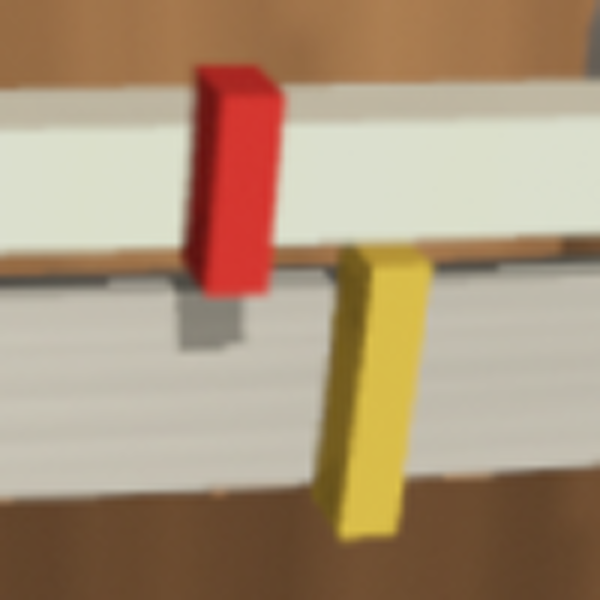

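```bash
python3 - <<'E'
from h import *
s=snap('wrist')
a=np.radians(-5.5);ex=np.array([np.cos(a),np.sin(a)])
f=lambda x,y:atz(s,400+x/6,225+y/6,.097,True)
r=f(244,195);y=f(385,400);print(r,y,(y-r)[:2]@ex)
print((f(283,92)-f(217,95))[:2]@ex,(f(432,262)-f(372,262))[:2]@ex)
E
```

```text
[0.50756288 0.02222456 0.097     ] [0.52000633 0.00315863 0.097     ] 0.014213553806511944
0.005271695706714147 0.005209393837308764
```

```bash
python3 -m creep '0 -0.003 0 0 0 0; 0 -0.006 0 0 0 0;0 -0.009 0 0 0 0;0 -0.0125 0 0 0 0;0 -0.0125 0 0 0 0';python3 pm.py m; python3 go.py .497 .0065 .28 84.5
python3 - <<'E'
import cv2
a=cv2.imread('pics/m.png')[225:325,400:500];cv2.imwrite('pics/m2.png',cv2.resize(a,None,fx=6,fy=6,interpolation=cv2.INTER_CUBIC))
E
```

```text
time_s: 16.02
ee_pos: [0.4433, 0.0104, 0.282]
eef_rot: [0.004, 0.74, 0.673, 0.003]
wrist_force: [11.7, -2.3, -10.0]
finger_gap: 0.18
red [459.1 253.7] [451 235  17  38 480] [0.5076 0.0238 0.097 ] local -0.1161 0.0182
yel [458.8 283.8] [458 275   3  19  21] [0.508  0.0083 0.097 ] local -0.1143 0.0029
t 16.075 p [0.4434 0.0105 0.282 ] yaw 84.62 gap 0.176 F [12.8 -2.6 -9.9] j [-0.12  0.19 -0.5   0.86 -0.    1.55]
row [0.0011 0.0537 0.0025] [0.54 0.07 0.12]
```

View pics/m2.png

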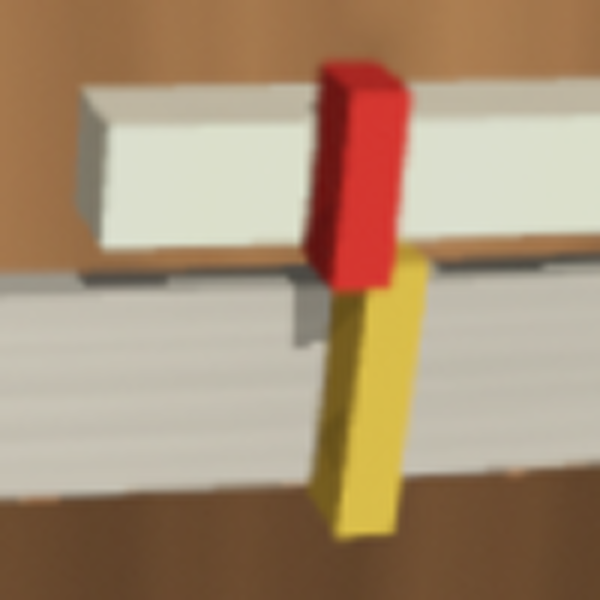

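View pics/m.png

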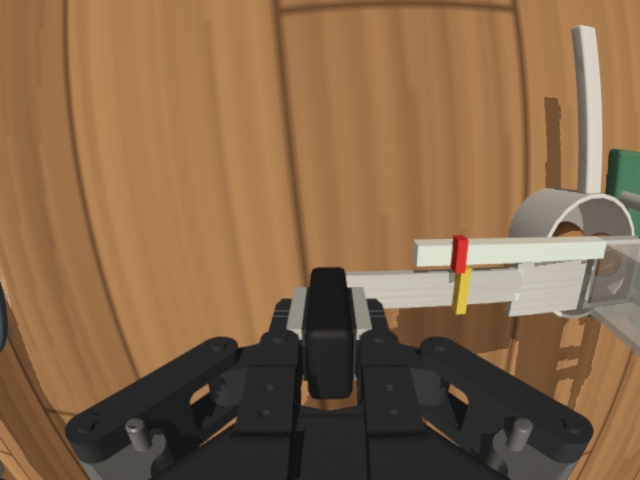

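```bash
python3 -m creep '0 -0.001 0 0 0 0; 0 -0.002 0 0 0 0;0 -0.0038 0 0 0 0;0 -0.0038 0 0 0 0;0 -0.0038 0 0 0 0';python3 pm.py n; python3 go.py .497 .0065 .28 84.5
python3 - <<'E'
import cv2
a=cv2.imread('pics/n.png')[225:325,400:500];cv2.imwrite('pics/n2.png',cv2.resize(a,None,fx=6,fy=6,interpolation=cv2.INTER_CUBIC))
E
python3 look.py o walnut0 walnut1 walnut2 cup_center
python3 - <<'E'
import cv2
b=cv2.imread('pics/o_side.png')[190:320,220:390];a=cv2.imread('pics/o_scene.png')[200:370,260:410]
cv2.imwrite('pics/o1.png',cv2.resize(a,None,fx=3.5,fy=3.5,interpolation=cv2.INTER_CUBIC));cv2.imwrite('pics/o2.png',cv2.resize(b,None,fx=4,fy=4,interpolation=cv2.INTER_CUBIC))
E
```

```text
time_s: 16.7
ee_pos: [0.4416, 0.0105, 0.282]
eef_rot: [0.005, 0.739, 0.673, 0.004]
wrist_force: [11.2, -1.3, -8.9]
finger_gap: 0.178
red [460.7 253.3] [453 235  16  38 479] [0.5076 0.0238 0.097 ] local -0.1162 0.0183
yel [457.3 291.6] [455 274   6  36  42] [0.5065 0.0042 0.097 ] local -0.1154 -0.0014
t 16.75 p [0.4416 0.0105 0.282 ] yaw 84.64 gap 0.174 F [12.1 -1.1 -8.1] j [-0.12  0.19 -0.51  0.86 -0.    1.54]
row [0.0012 0.0555 0.0028] [0.79 0.05 0.14]
16.9 [0.44159211 0.01053112 0.28199637] [0.00537953 0.73939297 0.67323911 0.00426723] 0.17837082995741907
walnut0 scene 322.0 302.7 0.42
walnut0 side 298.7 267.7 0.45
walnut0 wrist 563.5 243.1 0.67
walnut1 scene 322.0 302.7 0.42
walnut1 side 298.7 267.7 0.45
walnut1 wrist 563.5 243.1 0.67
walnut2 scene 322.0 302.7 0.42
walnut2 side 298.7 267.7 0.45
walnut2 wrist 563.5 243.1 0.67
cup_center scene 318.8 297.4 0.89
cup_center side 384.7 220.7 0.21
```

View pics/n2.png

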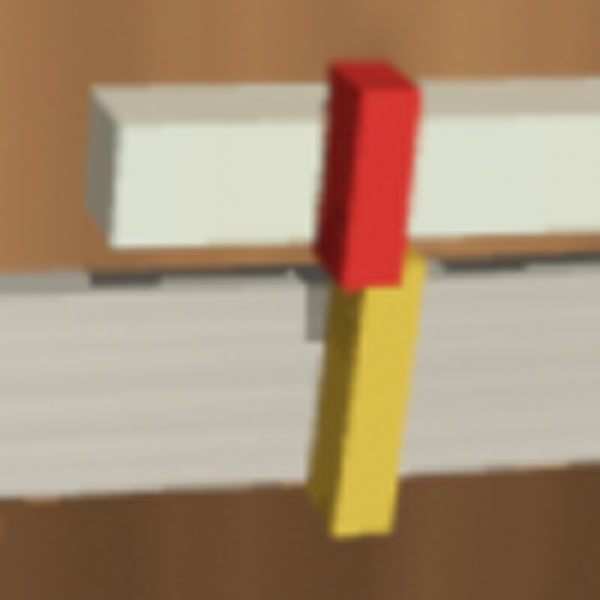

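View pics/o1.png

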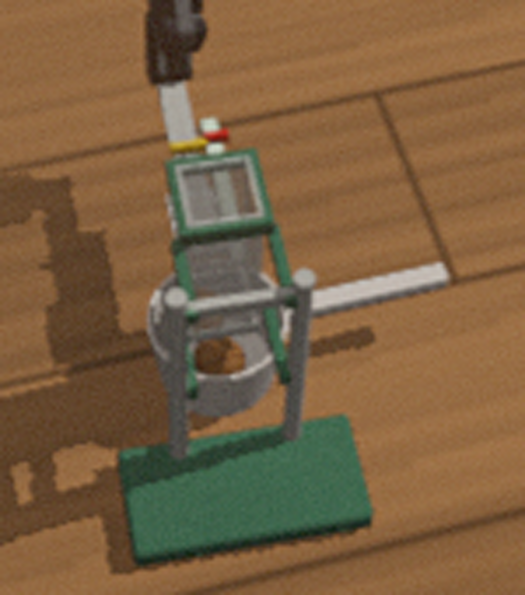

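View pics/o2.png

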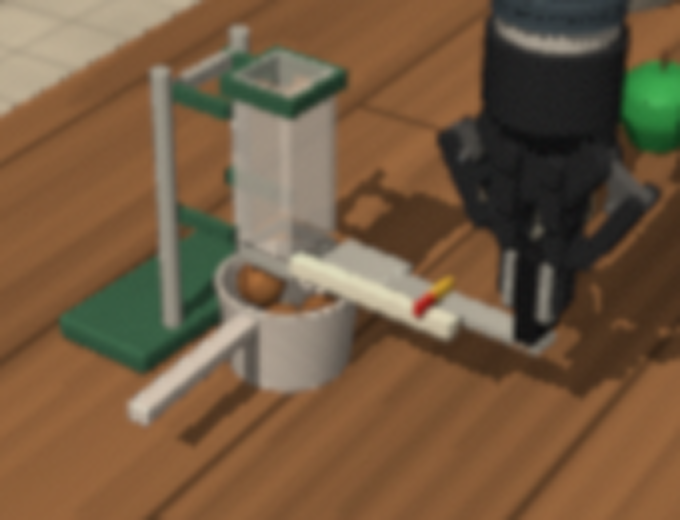

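View pics/o_wrist.png

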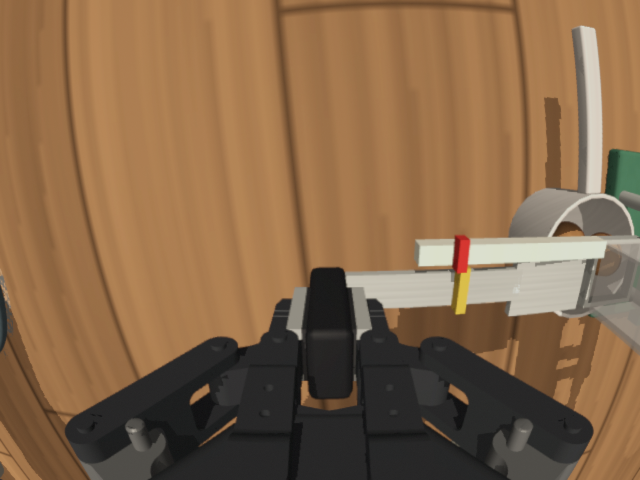

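```bash
python3 -m creep '0 -0.001 0 0 0 0; 0 -0.002 0 0 0 0;0 -0.0038 0 0 0 0;0 -0.0038 0 0 0 0;0 -0.0038 0 0 0 0';python3 look.py p cup_center; python3 go.py .497 .0065 .28 84.5
python3 - <<'E'
import cv2
a=cv2.imread('pics/p_wrist.png')[225:325,400:500];cv2.imwrite('pics/p2.png',cv2.resize(a,None,fx=6,fy=6,interpolation=cv2.INTER_CUBIC))
a=cv2.imread('pics/p_wrist.png')[170:330,500:640];cv2.imwrite('pics/p3.png',cv2.resize(a,None,fx=3.6,fy=3.6,interpolation=cv2.INTER_CUBIC))
E
python3 ov.py .6215 -.0055 .6212 -.0055 0 q
```

```text
time_s: 18.12
ee_pos: [0.4397, 0.0106, 0.282]
eef_rot: [0.007, 0.739, 0.673, 0.006]
wrist_force: [12.2, -2.0, -8.1]
finger_gap: 0.174
18.275 [0.43967852 0.01062951 0.2819828 ] [0.00669229 0.73931603 0.67330132 0.00568884] 0.17726638031756461
cup_center scene 321.8 298.1 0.94
cup_center side 292.5 268.4 0.83
cup_center wrist 610.2 271.8 0.31
    [ 0.6192 -0.0076  0.0274] [0.0021 0.0021]
t 18.425 p [0.4397 0.0107 0.282 ] yaw 84.65 gap 0.177 F [12.5 -0.7 -8.1] j [-0.12  0.18 -0.52  0.85 -0.    1.54]
row [0.0012 0.0574 0.003 ] [1.   0.03 0.15]
```

View pics/p2.png

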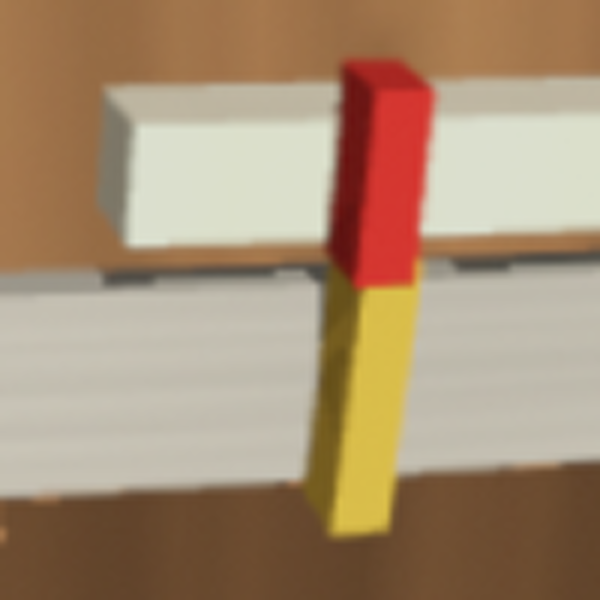

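View pics/p3.png

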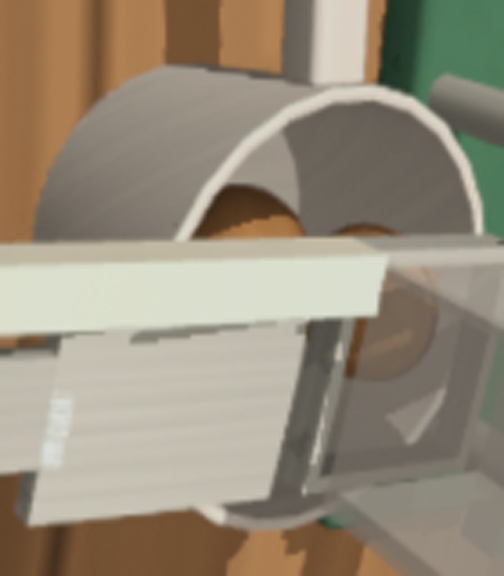

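View pics/q_scene.png

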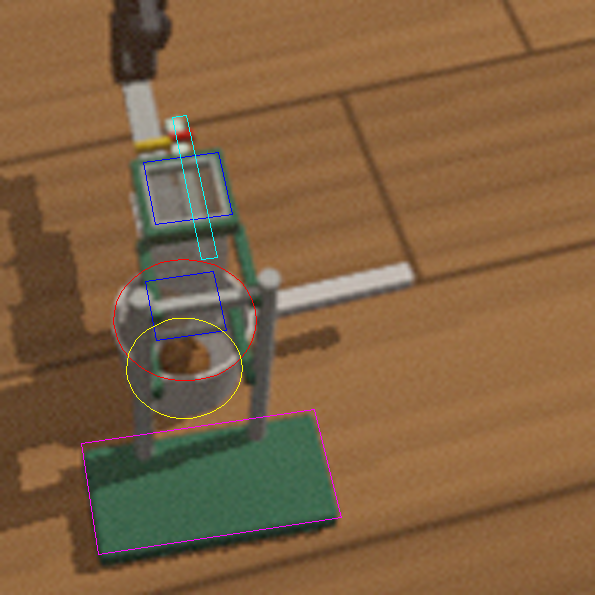

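View pics/q_side.png

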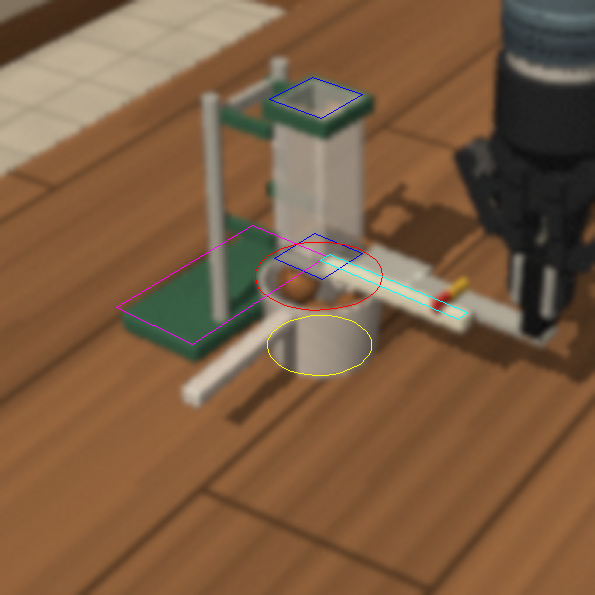

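```bash
python3 -m creep '0 -0.0018 0 0 0 0; 0 -0.0018 0 0 0 0;0 -0.0018 0 0 0 0;0 -0.0018 0 0 0 0;0 -0.0018 0 0 0 0';python3 look.py r cup_center; python3 go.py .497 .0065 .28 84.5
python3 - <<'E'
import cv2,numpy as np
w=cv2.imread('pics/r_wrist.png')[225:325,400:500];s=cv2.imread('pics/r_side.png')[240:300,260:320];c=cv2.imread('pics/r_scene.png')[270:330,295:355]
R=lambda i:cv2.resize(i,(400,400),interpolation=cv2.INTER_CUBIC)
cv2.imwrite('pics/r2.png',cv2.resize(np.hstack([R(w),R(s),R(c)]),(798,266)))
cv2.imwrite('pics/r3.png',np.hstack([R(s),R(c)]))
E
```

```text
time_s: 19.15
ee_pos: [0.4397, 0.0106, 0.282]
eef_rot: [0.008, 0.739, 0.673, 0.007]
wrist_force: [13.0, -1.6, -7.6]
finger_gap: 0.177
19.3 [0.43966617 0.01059645 0.28198823] [0.00783949 0.73925844 0.67333953 0.00702669] 0.17636092703633863
cup_center scene 319.8 299.2 0.94
cup_center side 289.8 264.8 0.68
    [ 0.6271 -0.012   0.0342] [0.0007 0.0007]
t 19.45 p [0.4397 0.0106 0.282 ] yaw 84.66 gap 0.178 F [12.8 -1.1 -7. ] j [-0.12  0.18 -0.52  0.85  0.    1.54]
row [0.0013 0.0574 0.0032] [1.21 0.01 0.16]
```

View pics/r2.png

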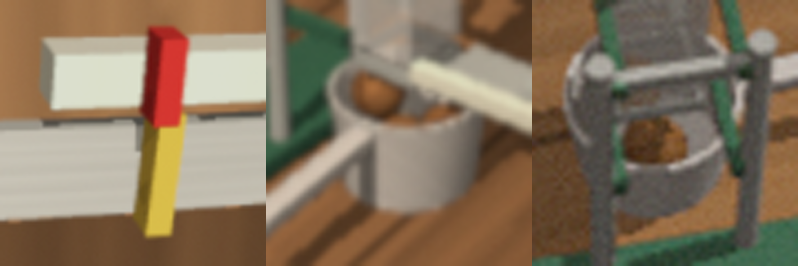

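View pics/r3.png

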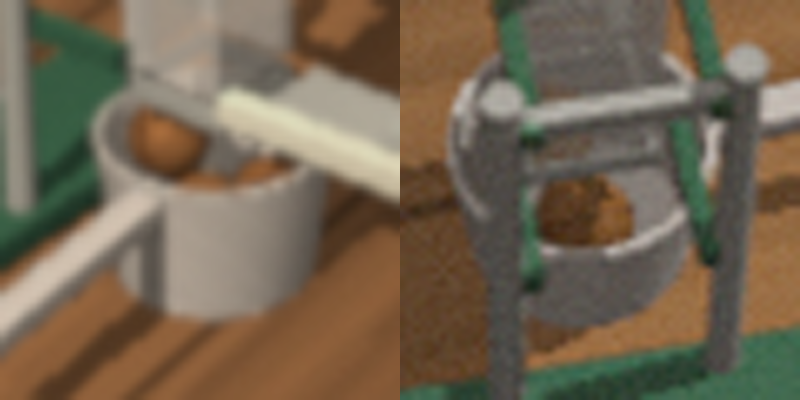

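The side view shows three walnuts in the cup and an empty tube. In the wrist view the pointer lines up with the red mark, and the grip is steady, so I'm handing in.

```bash
python3 -c "
from rig import robot
print(robot.close_job()); o=robot.get_obs(); print(o['time_s'],o['ee_pos'],o['finger_gap'],o['wrist_force'])"
```

```text
the job is handed in; nothing more can be done
None
the job is handed in; nothing more can be done
```

I handed the job in at about 19.5 s, and no verdict was reported. The cup stands under the spout with all three walnuts in it, and the gripper holds the slide at the mark.

**What I did:** I gripped the cup by its handle, turned it so the handle pointed sideways, and set it down under the spout. I then took the black grip with the jaws along the slide and pulled it out about 59 mm.

**Last checks:**
- **Pointer and mark:** level to within about 1 mm in the wrist picture. My first estimate of the distance, about 56 mm, was short, and the 59 mm pulled is just over the 42–58 mm range you gave. I took the picture as the better guide.
- **Hold:** the spring pulls at about 13 N and the fingers are closed on the grip. The tool had tilted about 1° while pulling.
- **Walnuts:** three are visible in the cup in the side view, and the tube is empty.
- **Cup:** the drawn outline puts it upright and within about 3 mm of the spout's axis. The network's last cup position was about 8 mm off and its height 4 mm too high. Its earlier readings were within a few mm of the outline, so I took the difference as network noise.
- **Jar, ramekin and apple:** the arm never went near them. I did not measure their positions again at the end.

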